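# Load the coil winder's feed rack in reverse order

### The job

Move the four yellow coil formers from the wooden rack to the empty aluminium feed rack, one in each pocket, in reverse order counted from the end stops: the former that stands next to the wooden rack's end stop goes into the pocket farthest from the feed rack's end stop, and so on, until the former farthest from the wooden rack's stop stands next to the feed rack's stop. Leave each former standing upright, flat on the floor of its pocket.

Things in the scene. Friction and masses are not known exactly. Their poses are not given: they have to be found in the camera images.
- former_tall: tall round coil former (yellow plastic spool): round flanges 40 mm dia, 10 mm thick, at bottom and top, barrel 24 mm dia, 64 mm high overall. Yellow plastic like the others, about 0.07 kg, loose, upright in a nest of the wooden rack. Origin: centre of the underside; z up. Grip it from above by the top (40 mm wide)
- former_low: low round coil former: round flanges 44 mm dia, 10 mm thick, at bottom and top, barrel 26 mm dia, 34 mm high overall. Yellow plastic like the others, about 0.07 kg, loose, upright in a nest of the wooden rack. Origin: centre of the underside; z up. Grip it from above by the top (44 mm wide)
- former_square: square coil former: square flanges 40 x 40 mm, 10 mm thick, at bottom and top, their sides along its x and y axes, square barrel 24 mm, 46 mm high overall. Yellow plastic like the others, about 0.07 kg, loose, upright in a nest of the wooden rack. Origin: centre of the underside; z up. Grip it from above by the top (40 mm wide)
- former_spigot: coil former with a small round head: bottom flange 42 mm dia, 10 mm thick, stem 18 mm dia, round head at the top 26 mm dia and 16 mm thick, 56 mm high overall. Yellow plastic like the others, about 0.07 kg, loose, upright in a nest of the wooden rack. Origin: centre of the underside; z up. Grip it from above by the top (26 mm wide)
- nest_tall: fixed grey nest of the wooden rack in which the tall former stands at the start; it keeps that former's old place in the row. 62 mm (along the row) x 66 mm, rim 3 mm high. Origin: centre of its underside; its floor is 4 mm above. All four nests are alike
- nest_low: fixed grey nest of the wooden rack in which the low former stands at the start; it keeps that former's old place in the row. 62 mm (along the row) x 66 mm, rim 3 mm high. Origin: centre of its underside; its floor is 4 mm above. All four nests are alike
- nest_square: fixed grey nest of the wooden rack in which the square former stands at the start; it keeps that former's old place in the row. 62 mm (along the row) x 66 mm, rim 3 mm high. Origin: centre of its underside; its floor is 4 mm above. All four nests are alike
- nest_spigot: fixed grey nest of the wooden rack in which the spigot former stands at the start; it keeps that former's old place in the row. 62 mm (along the row) x 66 mm, rim 3 mm high. Origin: centre of its underside; its floor is 4 mm above. All four nests are alike
- source_rack: fixed wooden rack, board 274 x 92 mm, 12 mm thick, with four nests in a row; a dark steel end stop 50 mm high at one end. Origin: mid-row, at table height; x runs along the row towards the end stop. Nest centres at x = +96, +32, -32, -96 mm, end stop at x = +137 mm, y = 0; formers stand 16 mm above the origin. Lies at any yaw, left or right
- feed_rack: fixed aluminium feed rack, 274 x 72 mm, empty, four square pockets in a row (61 mm along it x 64 mm, rims 3 mm high, dark floors); a dark steel end stop 50 mm high at one end. Origin: mid-row, at table height; x runs along the row towards the end stop. Pocket centres at x = +96, +32, -32, -96 mm, end stop at +137 mm, y = 0; floors 16 mm above the origin. Lies at any yaw, left or right
Things that resemble listed ones, but are neither listed nor needed, are in the scene too. What is shaped like the former_spigot but blue or pink is not meant. What is shaped like the former_low but pink is not meant.

How it is judged:
By the outcome, as a careful person would: the job done as asked, in the order asked, and still so for the second after the job is handed in, with the robot touching nothing.
It also fails if it takes over 112 s, if anything falls off the work surface, if the arm or the gripper's body presses on something with over 40 N, if the wrist force passes 120 N, or if a joint passes its speed limit or range.

### The arm

A 6-joint arm with a two-finger parallel gripper is mounted at the origin on the work surface. World frame = base frame: x ahead of the robot, y to its left, z up, the work surface at z = 0. Lengths are in mm, angles in rad, forces in N, time in s.
With the tool pointing down it reaches from about 350 to 875 mm from the base axis. Payload 4.2 kg.
Tool frame: the origin (TCP) lies on the centre line of the jaws, within the pads' length; the fingertips stand 22 mm ahead of it and the grasp point (between the pads) lies 3 mm ahead of it (env.tip_reach is the distance from the TCP to the fingertips, in mm); z points along the fingers, y is the line along which they close (so a half turn about z gives the same grasp; the last joint's range is limited). The gripper opens to 85 mm and grips with 20 to 120 N. Pads are 22 mm wide; open, the fingers measure 114 mm over their backs; the gripper's body (76 mm by 85 mm) begins 54 mm behind the grasp point. The pads swing forward as they close: fully open they stand 13 mm farther back than shut.
Start: joints at [-0.842, 0.385, 0.008, 0, -1.194, -0.259], TCP at [282.954, -557.258, 253.312] pointing down, gripper open.
Joint ranges: [-3.14, 3.14], [-1.21, 2.06], [-1.07, 1.41], [-3.16, 2.05], [-2.99, -0.16], [-3.1, 3.1]. Speed limits (rad/s): [2.79, 2.79, 3.14, 3.14, 3.14, 3.14].

### API

Orientations are given as a unit quaternion [x, y, z, w].
In Python, from workcell import env, eyes, ticket gives the robot as it stands.
- The arm moves only by the shell command python3 -m pendant 'ROWS' [FORCE]. ROWS is JSON, a list of rows, each an object with "translation": the shift along the tool's x, y, z as a fraction of full scale, a list of three; "spin": the turn about the tool's z as a fraction of full scale; "grip": the finger opening in mm, from 0 to 85.4. In form: [{"translation": [tx, ty, tz], "spin": spin, "grip": grip}, ...]. A call has exactly 5 rows; each row is the pose to reach, as a shift and turn from the pose commanded when the call began, along the tool's axes at that moment; what a row does not reach only later rows make up. Full scale, the value 1, is 10 cm for a shift and 45 degrees for a turn. A row lasts 1/10 s, in which the tool goes at most 50 mm and 8.59 degrees, less where a joint would pass 70% of its speed; a pose out of reach is approached as far as the arm can. A call with a number of a shift or a turn outside -1 to 1 is refused whole. A call with a gripper value outside its range is refused whole. The fingers move at their own pace and stop on an object; FORCE is the grip in N (left out, the last holds). Time passes only in rows, so rows that repeat a pose let the fingers close, or fill a call up. It gives the time, the measured TCP pose, the force, the opening and the grip force at its end, in the units of the state.
- env.get_state(): the state, without advancing time (a new reading comes with each control period).
- eyes.grab_frame(name): name is "scene" or "side" or "wrist"; returns the picture (384x512x3 uint8, blue, green, red); there is no depth.
- eyes.camera_params(name): a dict with "mtx" (3x3 intrinsics, pixels), "R" (3x3) and "t" (3): a world point X has camera coordinates R X + t. Camera axes: x right, y down, z forward; pixel columns grow to the right and rows downward; lengths in mm; the calibration is good to about 2 mm. The wrist camera is an equidistant fisheye: a pixel r from the principal point sees the ray r / f radians off the axis. A picture is of the moment at which its call begins: read the wrist's pose just before it. camera_params takes no time and is no camera call; for the wrist camera it gives the pose at the moment of the call.
- ticket.close_job(): hands the job in; it is judged then, once.
The state is a dict: "t": time; "qpos": joint angles; "joint_velocities": joint speeds; "joint_efforts": joint torques, N m; "ee_pos": TCP position; "orientation": TCP orientation; "wrist_force": force on the tool from outside, world axes, zero at the start; "moment": the same for the moment, N m; "gripper_width": finger opening in mm; "grip_force": force on a finger pad.
Only numpy, scipy, OpenCV 4.12 (cv2) and the standard library are available. Lean on these libraries where they do the work, as an engineer would, in place of code of your own. Each camera call takes 0.05 s, during which the arm holds its last target. There are 200 camera calls.

## Working session

There is one attempt and no reset: what is moved stays moved. The work goes in short steps, Python scripts to look and compute and a shell command to move; the robot and the scene stay as the last step left them, time stands still between calls to the robot, and variables do not carry over. Pictures are saved under pics/ and viewed, at most 14 in all, crops included, and the job is handed in when it is done.

```bash
mkdir -p pics; python3 - <<'E'
from workcell import env, eyes
import cv2,numpy as np
for n in ["scene","side","wrist"]:
    p=eyes.camera_params(n); print(n,np.round(p["mtx"],1).tolist(),np.round(p["R"],3).tolist(),np.round(p["t"],1).tolist())
    cv2.imwrite(f"pics/{n}0.png",eyes.grab_frame(n))
s=env.get_state(); print({k:np.round(v,3).tolist() for k,v in s.items()}, env.tip_reach)
a=[cv2.imread(f"pics/{n}0.png") for n in ["scene","side"]]
E
ls
```

```text
scene [[443.9, 0.0, 252.1], [0.0, 443.9, 188.0], [0.0, 0.0, 1.0]] [[0.327, 0.945, -0.005], [0.805, -0.281, -0.523], [-0.495, 0.167, -0.853]] [-142.4, -397.7, 1147.6]
side [[461.1, 0.0, 259.0], [0.0, 461.1, 190.5], [0.0, 0.0, 1.0]] [[-0.961, -0.277, 0.003], [-0.165, 0.564, -0.809], [0.222, -0.778, -0.588]] [510.0, 127.9, 884.0]
wrist [[297.3, 0.0, 251.9], [0.0, 297.3, 192.0], [0.0, 0.0, 1.0]] [[-0.452, 0.892, 0.0], [0.853, 0.432, 0.293], [0.261, 0.133, -0.956]] [624.7, -39.9, 378.7]
{'t': 0.15, 'qpos': [-0.842, 0.385, 0.007, -0.0, -1.194, -0.259], 'joint_velocities': [0.0, -0.003, 0.005, 0.001, 0.0, 0.0], 'joint_efforts': [-0.0, -39.268, 18.858, 4.189, -0.003, -0.0], 'ee_pos': [282.755, -556.947, 252.507], 'orientation': [-0.233, 0.973, 0.001, -0.0], 'wrist_force': [-0.642, 0.07, -0.774], 'moment': [-0.004, -0.025, 0.05], 'grip_force': 0.0, 'gripper_width': 85.165} 22.0
pics
```

View pics/scene0.png

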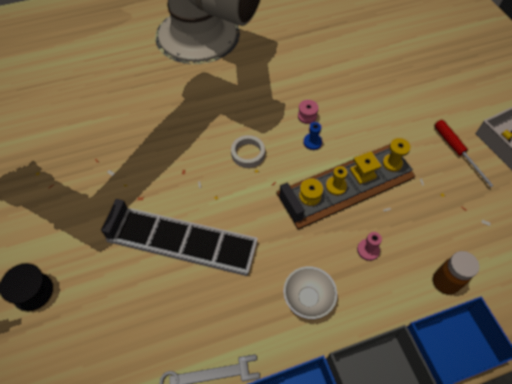

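View pics/side0.png

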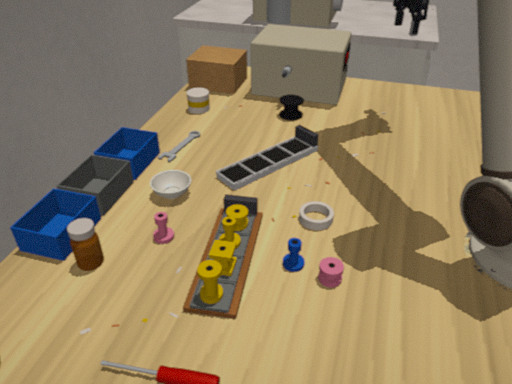

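The scene view shows the wooden rack with its stop at (290,200). Counted from the stop, the yellow formers are low (311,190), spigot (338,178), square (366,165) and tall (398,150). The feed rack's stop is at (115,218) and its pockets run right to (236,250). The lookalikes are pink low (308,111), blue spigot (314,136), pink spigot (371,246) and the black spool (26,288). I choose only the yellow ones on the rack and will check them in a crop.

```bash
cat > h.py <<'E'
import numpy as np, cv2
from workcell import env, eyes
def ray(n,uv,p=None):
    p=p or eyes.camera_params(n); K=np.array(p["mtx"]);R=np.array(p["R"]);t=np.array(p["t"])
    x,y=(uv[0]-K[0,2])/K[0,0],(uv[1]-K[1,2])/K[1,1]
    if n=="wrist":
        r=np.hypot(x,y)+1e-12; d=np.array([np.sin(r)*x/r,np.sin(r)*y/r,np.cos(r)])
    else: d=np.array([x,y,1.])
    return -R.T@t, R.T@d
def onz(n,uv,z,p=None):
    c,d=ray(n,uv,p); return c+d*(z-c[2])/d[2]
def proj(n,X,p=None):
    p=p or eyes.camera_params(n); K=np.array(p["mtx"]); c=np.array(p["R"])@np.array(X,float)+np.array(p["t"])
    if n=="wrist":
        r=np.hypot(c[0],c[1])+1e-12; a=np.arctan2(r,c[2]); return K[:2,2]+K[0,0]*a*c[:2]/r
    return (K@c)[:2]/c[2]
E
python3 - <<'E'
from h import *
im=cv2.imread("pics/scene0.png"); hsv=cv2.cvtColor(im,cv2.COLOR_BGR2HSV)
c=im[90:300,80:440]; c=cv2.resize(c,None,fx=2.2,fy=2.2,interpolation=cv2.INTER_CUBIC); cv2.imwrite("pics/crop1.png",c)
s=cv2.imread("pics/side0.png")
c=cv2.resize(s[120:330,170:360],None,fx=2.8,fy=2.8,interpolation=cv2.INTER_CUBIC); cv2.imwrite("pics/crop2.png",c)
for n,uv,z in [("scene",(311,186),50),("scene",(338,172),72),("scene",(366,158),62),("scene",(400,146),80),("scene",(137,228),16),("scene",(236,250),16),
  ("side",(237,211),50),("side",(229,222),72),("side",(222,247),62),("side",(209,268),80),("side",(302,145),16),("side",(236,176),16)]: print(n,uv,onz(n,uv,z).round(0))
E
```

```text
scene (311, 186) [549.  79.  50.]
scene (338, 172) [549. 132.  72.]
scene (366, 158) [532. 202.  62.]
scene (400, 146) [538. 267.  80.]
scene (137, 228) [ 509. -256.   16.]
scene (236, 250) [613. -93.  16.]
side (237, 211) [554.  79.  50.]
side (229, 222) [548. 140.  72.]
side (222, 247) [542. 198.  62.]
side (209, 268) [538. 268.  80.]
side (302, 145) [ 492. -268.   16.]
side (236, 176) [611. -85.  16.]
```

View pics/crop1.png

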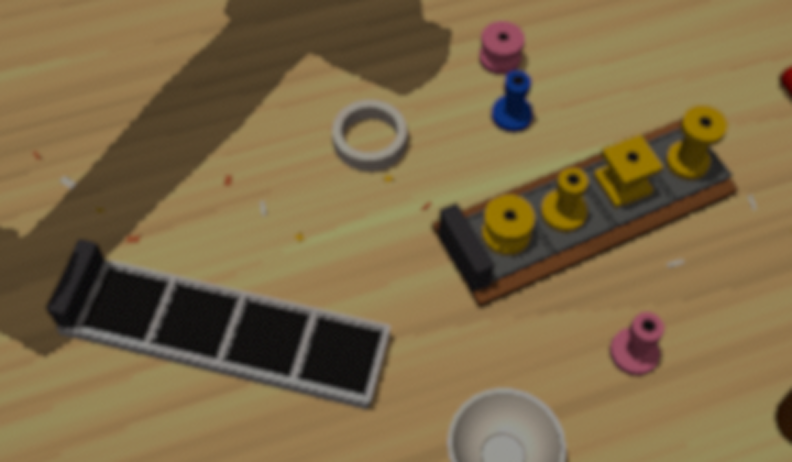

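The crop confirms the four yellow formers on the rack in the order low, spigot, square, tall from its stop. All four feed pockets are empty. Next I'll take closer wrist views, the feed rack first because it is on the way.

```bash
cat >> h.py <<'E'
from scipy.spatial.transform import Rotation as Ro
def go(xyz,row,s=None):
    """print shift (fractions) and spin to reach xyz with tool x along row direction (mod pi)"""
    s=s or env.get_state(); R=Ro.from_quat(s["orientation"]).as_matrix()
    d=R.T@(np.array(xyz,float)-np.array(s["ee_pos"]))/100
    r=R.T@np.array([*row,0.]); a=np.degrees(np.arctan2(r[1],r[0])); a=(a+90)%180-90
    print("shift",d.round(3),"spin",round(a/45,3),"| q6",round(s["qpos"][5],2),"tcp",np.round(s["ee_pos"],1),"F",np.round(s["wrist_force"],1),"w",round(s["gripper_width"],1),"t",round(s["t"],2))
E
python3 - <<'E'
from h import *
p=eyes.camera_params("wrist"); R=np.array(p["R"]); print("cam",-R.T@np.array(p["t"]),"axis",R[2])
print(Ro.from_quat(env.get_state()["orientation"]).as_matrix().round(3))
go((500,-250,300),(0.54,0.84)); go((545,170,300),(0.07,-1))
E
```

```text
cam [ 217.74039707 -590.14343409  373.70302443] axis [ 0.26111258  0.13241888 -0.95618275]
[[-0.892 -0.453 -0.001]
 [-0.453  0.892  0.001]
 [ 0.     0.002 -1.   ]]
shift [-3.326  1.755 -0.473] spin -0.675 | q6 -0.26 tcp [ 282.8 -556.9  252.5] F [-0.6  0.1 -0.8] w 85.2 t 0.15
shift [-5.629  5.296 -0.467] spin -1.491 | q6 -0.26 tcp [ 282.8 -556.9  252.5] F [-0.6  0.1 -0.8] w 85.2 t 0.15
```

```bash

python3 -m pendant '[{"translation":[-0.2,0.1,-0.1],"spin":0,"grip":85},{"translation":[-0.6,0.3,-0.2],"spin":0,"grip":85},{"translation":[-1,0.5,-0.3],"spin":0,"grip":85},{"translation":[-1,0.5,-0.3],"spin":0,"grip":85},{"translation":[-1,0.5,-0.3],"spin":0,"grip":85}]' 40
python3 -m pendant '[{"translation":[-0.4,0.2,-0.1],"spin":0,"grip":85},{"translation":[-0.8,0.4,-0.2],"spin":0,"grip":85},{"translation":[-1,0.5,-0.2],"spin":0,"grip":85},{"translation":[-1,0.5,-0.2],"spin":0,"grip":85},{"translation":[-1,0.5,-0.2],"spin":0,"grip":85}]'
python3 -m pendant '[{"translation":[-0.4,0.2,0],"spin":-0.1,"grip":85},{"translation":[-0.8,0.4,0],"spin":-0.3,"grip":85},{"translation":[-1,0.6,0],"spin":-0.5,"grip":85},{"translation":[-1,0.6,0],"spin":-0.67,"grip":85},{"translation":[-1,0.6,0],"spin":-0.67,"grip":85}]'
python3 - <<'E'
from h import *
import json
go((560,-177,300),(0.54,0.84))
p=eyes.camera_params("wrist"); json.dump({k:np.array(v).tolist() for k,v in p.items()},open("w1.json","w"))
cv2.imwrite("pics/w1.png",eyes.grab_frame("wrist"))
E
```

```text
t: 0.65
ee_pos: [350.1, -466.6, 283.5]
orientation: [-0.234, 0.972, -0.0, 0.0]
wrist_force: [-0.1, -0.2, -0.2]
gripper_width: 84.9
grip_force: 0.0
t: 1.15
ee_pos: [415.5, -378.0, 302.6]
orientation: [-0.233, 0.973, 0.0, -0.001]
wrist_force: [-0.7, 0.2, -0.0]
gripper_width: 85.2
grip_force: 0.0
t: 1.65
ee_pos: [477.6, -279.5, 302.7]
orientation: [-0.477, 0.879, 0.0, -0.001]
wrist_force: [-0.4, -0.4, -0.4]
gripper_width: 84.7
grip_force: 0.0
shift [-1.308 -0.133  0.026] spin -0.006 | q6 -0.34 tcp [ 477.6 -279.5  302.7] F [-0.4 -0.4 -0.4] w 84.7 t 1.65
```

View pics/w1.png

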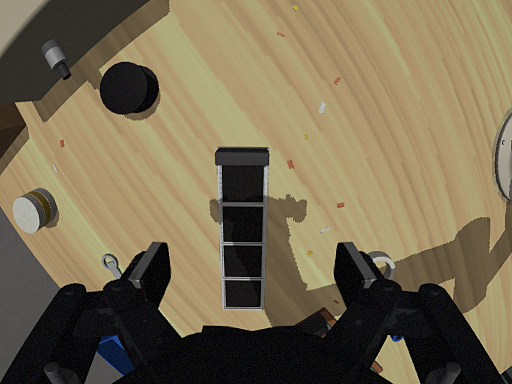

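The wrist view shows the whole feed rack, with its stop at (242,157) and pockets at (244,184), (243,223), (243,261) and (243,294). I'll measure the pocket floors by contour in this view and in the scene view.

```bash
cat > feed.py <<'E'
from h import *
import json
for n,f,roi in [("wrist","pics/w1.png",(205,140,285,320)),("scene","pics/scene0.png",(100,195,262,280)),("side","pics/side0.png",(215,125,325,190))]:
    p=json.load(open("w1.json")) if n=="wrist" else eyes.camera_params(n)
    im=cv2.imread(f); g=im.max(2); x0,y0,x1,y1=roi
    m=np.zeros_like(g); m[y0:y1,x0:x1]=(g[y0:y1,x0:x1]<(45 if n!="side" else 60))*255
    C,_=cv2.findContours(m,cv2.RETR_EXTERNAL,cv2.CHAIN_APPROX_NONE)
    print(n)
    for c in C:
        a=cv2.contourArea(c)
        if a<150: continue
        P=np.array([onz(n,q[0].astype(float),16,p)[:2] for q in c],np.float32)
        r=cv2.minAreaRect(P); print(int(a),cv2.boundingRect(c),np.round(r[0],1),np.round(r[1],1),round(r[2],1))
E
python3 feed.py
```

```text
wrist
850 (225, 280, 36, 27) [616.3 -95.9] [55.4 58.4] 56.4
1083 (224, 245, 38, 32) [ 580.8 -150. ] [57.1 58.8] 57.2
1303 (223, 206, 40, 36) [ 545.8 -202.4] [57.  58.4] 55.4
1439 (222, 165, 42, 37) [ 510.9 -255.5] [53.3 59.1] 56.9
173 (215, 148, 54, 8) [ 486.2 -295. ] [ 9.7 73.9] 57.9
scene
750 (217, 235, 35, 33) [613.8 -96.3] [53.8 54.5] 56.4
724 (183, 228, 36, 32) [ 578.4 -149.5] [53.5 54.5] 56.4
702 (151, 220, 36, 32) [ 543.1 -202.7] [53.3 54.6] 56.9
709 (118, 212, 37, 32) [ 506.5 -256.9] [55.9 55.6] 56.5
500 (102, 201, 25, 38) [ 475.5 -292.7] [30.9 80.5] 56.4
side
238 (221, 165, 30, 17) [617.7 -98.3] [50.9 53.5] 56.5
212 (243, 156, 28, 16) [ 581.7 -151.6] [51.3 51.6] 57.5
189 (263, 147, 27, 15) [ 545.9 -205.6] [49.6 52. ] 57.1
174 (281, 139, 28, 14) [ 510.3 -259.8] [50.8 51.7] 56.0
201 (296, 127, 22, 19) [ 492.3 -321.4] [50.  98.7] 56.2
```

```bash

python3 -m pendant '[{"translation":[-0.2,0.1,0],"spin":0,"grip":85},{"translation":[-0.6,0.2,0],"spin":0,"grip":85},{"translation":[-1,0.4,0],"spin":0,"grip":85},{"translation":[-1,0.4,0],"spin":0,"grip":85},{"translation":[-1,0.4,0],"spin":0,"grip":85}]' 40
python3 -m pendant '[{"translation":[-0.4,0.2,0],"spin":0,"grip":85},{"translation":[-0.8,0.3,0],"spin":0,"grip":85},{"translation":[-1,0.4,0],"spin":0,"grip":85},{"translation":[-1,0.4,0],"spin":0,"grip":85},{"translation":[-1,0.4,0],"spin":0,"grip":85}]'
python3 -m pendant '[{"translation":[-0.4,0.2,0],"spin":-0.15,"grip":85},{"translation":[-0.8,0.3,0],"spin":-0.3,"grip":85},{"translation":[-1.0,0.4,0],"spin":-0.5,"grip":85},{"translation":[-1,0.4,0],"spin":-0.7,"grip":85},{"translation":[-1,0.4,0],"spin":-0.8,"grip":85}]'
python3 - <<'E'
from h import *
import json
go((552,79,300),(0.07,-1))
p=eyes.camera_params("wrist"); json.dump({k:np.array(v).tolist() for k,v in p.items()},open("w2.json","w"))
cv2.imwrite("pics/w2.png",eyes.grab_frame("wrist"))
go((552,79,300),(0.07,-1))
E
```

```text
t: 2.2
ee_pos: [498.6, -173.5, 303.3]
orientation: [-0.477, 0.879, -0.0, -0.0]
wrist_force: [-0.9, -0.4, 0.4]
gripper_width: 84.9
grip_force: 0.0
t: 2.7
ee_pos: [519.5, -68.7, 303.1]
orientation: [-0.477, 0.879, -0.0, -0.0]
wrist_force: [0.5, -0.2, 0.1]
gripper_width: 85.1
grip_force: 0.0
t: 3.2
ee_pos: [540.7, 37.0, 303.0]
orientation: [0.727, -0.687, -0.0, 0.0]
wrist_force: [-0.3, 0.7, -0.1]
gripper_width: 84.9
grip_force: 0.0
shift [-0.413 -0.137  0.03 ] spin -0.018 | q6 -0.31 tcp [540.7  37.  303. ] F [-0.3  0.7 -0.1] w 84.9 t 3.2
shift [-0.416 -0.138  0.031] spin -0.016 | q6 -0.31 tcp [540.6  36.7 303.1] F [ 0.5  0.  -0.6] w 85.0 t 3.25
```

View pics/w2.png

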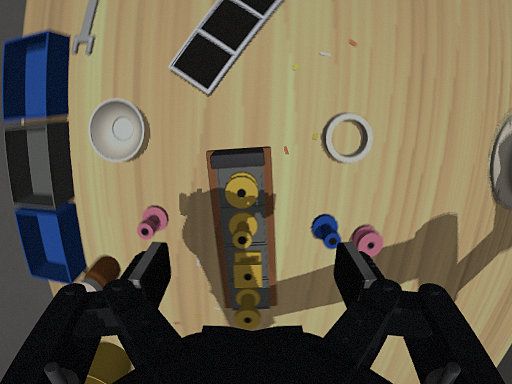

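The wrist view shows the yellow tops' bores at low (241,192), spigot (242,239), square (249,276) and tall (248,320). I'll measure the bores and the square's yaw.

```bash
cat > src.py <<'E'
from h import *
import json
seeds={"wrist":[(241,192),(242,239),(249,276),(248,320)],"scene":[(311,187),(340,171),(367,161),(401,145)],"side":[(238,211),(229,222),(223,246),(209,268)]}
Z=[50,72,62,80]; F={"wrist":"pics/w2.png","scene":"pics/scene0.png","side":"pics/side0.png"}
for n in seeds:
    p=json.load(open("w2.json")) if n=="wrist" else eyes.camera_params(n)
    im=cv2.imread(F[n]); r=im[:,:,2].astype(float)
    for (u,v),z in zip(seeds[n],Z):
        k=5; w=r[v-k:v+k+1,u-k:u+k+1]; W=np.clip(110-w,0,None); W=W*(W>0.4*W.max())
        _,lab,st,ce=cv2.connectedComponentsWithStats((W>0).astype(np.uint8)); 
        i=1+np.argmin([np.hypot(*(c-k)) for c in ce[1:]]); W=W*(lab==i)
        yy,xx=np.mgrid[v-k:v+k+1,u-k:u+k+1]; uv=((W*xx).sum()/W.sum(),(W*yy).sum()/W.sum())
        print(n,np.round(uv,1),st[i,4],onz(n,uv,z,p).round(1))
n="wrist";p=json.load(open("w2.json")); im=cv2.imread(F[n]); hsv=cv2.cvtColor(im,cv2.COLOR_BGR2HSV)
print(hsv[268,242],hsv[276,240],hsv[268,258],hsv[283,255])
cv2.imwrite("pics/c3.png",cv2.resize(im[140:335,195:290],None,fx=3,fy=3,interpolation=cv2.INTER_CUBIC))
E
python3 src.py
```

```text
wrist [241.  192.8] 52 [554.3  78.9  50. ]
wrist [241.7 239.8] 59 [550.1 136.7  72. ]
wrist [247.4 276.6] 45 [539.5 200.6  62. ]
wrist [247.1 319.8] 35 [536.5 268.5  80. ]
scene [311.4 187.4] 13 [552.6  79.   50. ]
scene [340.1 171.1] 12 [548.8 136.8  72. ]
scene [367.2 160.9] 10 [539.1 200.6  62. ]
scene [400.3 145. ] 11 [536.5 268.7  80. ]
side [236.7 210.5] 7 [554.8  77.9  50. ]
side [228.3 220.3] 8 [551.4 136.   72. ]
side [222.1 247.9] 12 [541.1 199.8  62. ]
side [208.9 267.8] 15 [538.6 267.9  80. ]
[ 22 167  99] [ 23 180  98] [ 22 162 172] [ 23 182  91]
```

View pics/c3.png

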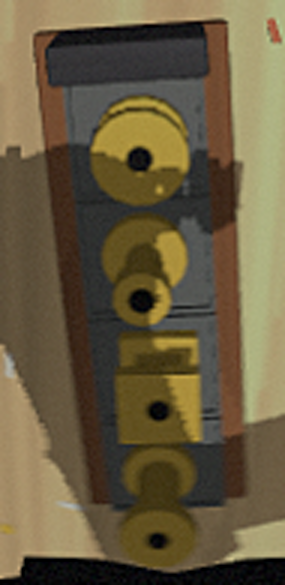

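```bash
python3 - <<'E'
from h import *
import json
p=json.load(open("w2.json"))
C=[onz("wrist",q,62,p)[:2] for q in [(234,264),(261.7,265.7),(261.7,288.3),(234,285.7)]]
for i in range(4):
    d=C[(i+1)%4]-C[i]; print(C[i].round(1),np.linalg.norm(d).round(1),(np.degrees(np.arctan2(d[1],d[0]))).round(1))
B=[onz("wrist",q,12,p)[:2] for q in [(195+35/3,140+35/3),(195+95/3,140+500/3),(195+225/3,140+20/3),(195+240/3,140+500/3)]]
for i in (0,2): d=B[i+1]-B[i]; print(np.degrees(np.arctan2(d[1],d[0])).round(1),np.linalg.norm(d))
print(eyes.camera_params("wrist")["t"])
go((554,78.7,100),(0.08,-1))
E
```

```text
[559.5 180.5] 39.1 179.2
[520.4 181.1] 39.5 94.1
[517.6 220.5] 40.9 -3.3
[558.4 218.1] 37.6 -88.4
97.4 269.607489845215
96.3 275.97576642468005
[543.30833771 -58.74413803 426.25178988]
shift [-0.413 -0.159  2.031] spin -0.029 | q6 -0.31 tcp [540.6  36.7 303.1] F [ 0.5  0.  -0.6] w 85.0 t 3.25
```

The four poses agree within 2 mm across the three cameras. I'll pick the low former first; it goes to pocket −96, the farthest from the stop.

```bash

python3 -m pendant '[{"translation":[-0.2,-0.1,0.2],"spin":0,"grip":85},{"translation":[-0.41,-0.16,0.5],"spin":0,"grip":85},{"translation":[-0.41,-0.16,1],"spin":0,"grip":85},{"translation":[-0.41,-0.16,1],"spin":0,"grip":85},{"translation":[-0.41,-0.16,1],"spin":0,"grip":85}]' 40
python3 -m pendant '[{"translation":[0,0,0.4],"spin":0,"grip":85},{"translation":[0,0,0.7],"spin":0,"grip":85},{"translation":[0,0,1],"spin":0,"grip":85},{"translation":[0,0,1],"spin":0,"grip":85},{"translation":[0,0,1],"spin":0,"grip":85}]'
python3 -c "from h import *; go((554,78.7,45),(0.08,-1))"

```

```text
t: 3.75
ee_pos: [554.7, 78.5, 203.8]
orientation: [0.725, -0.689, 0.0, 0.001]
wrist_force: [-0.1, 0.0, 1.1]
gripper_width: 84.8
grip_force: 0.0
t: 4.25
ee_pos: [556.2, 79.9, 105.9]
orientation: [0.726, -0.688, 0.001, -0.002]
wrist_force: [-0.0, -0.1, 0.3]
gripper_width: 85.2
grip_force: 0.0
shift [0.011 0.025 0.609] spin -0.034 | q6 -0.38 tcp [556.2  79.9 105.9] F [-0.  -0.1  0.3] w 85.2 t 4.25
```

```bash

python3 -m pendant '[{"translation":[0.01,0.02,0.2],"spin":0,"grip":85},{"translation":[0.01,0.02,0.4],"spin":0,"grip":85},{"translation":[0.01,0.02,0.6],"spin":0,"grip":85},{"translation":[0.01,0.02,0.6],"spin":0,"grip":85},{"translation":[0.01,0.02,0.6],"spin":0,"grip":85}]' 40
python3 -m pendant '[{"translation":[0,0,0],"spin":0,"grip":60},{"translation":[0,0,0],"spin":0,"grip":50},{"translation":[0,0,0],"spin":0,"grip":30},{"translation":[0,0,0],"spin":0,"grip":30},{"translation":[0,0,0],"spin":0,"grip":30}]' 40
python3 -m pendant '[{"translation":[0,0,0],"spin":0,"grip":30},{"translation":[0,0,0],"spin":0,"grip":30},{"translation":[0,0,0],"spin":0,"grip":30},{"translation":[0,0,0],"spin":0,"grip":30},{"translation":[0,0,0],"spin":0,"grip":30}]'
python3 -c "from h import *; go((616,-96.7,170),(.553,.833))"

```

```text
t: 4.75
ee_pos: [554.1, 79.4, 45.7]
orientation: [0.726, -0.688, 0.001, -0.002]
wrist_force: [-0.0, -0.4, 0.6]
gripper_width: 85.2
grip_force: 0.0
t: 5.25
ee_pos: [553.0, 79.2, 44.6]
orientation: [0.726, -0.688, 0.001, -0.001]
wrist_force: [-1.5, 0.7, 6.7]
gripper_width: 42.6
grip_force: 40.0
t: 5.75
ee_pos: [552.9, 79.2, 44.6]
orientation: [0.726, -0.688, 0.001, -0.001]
wrist_force: [-1.6, 0.1, 5.9]
gripper_width: 42.8
grip_force: 40.0
shift [ 1.79  -0.537 -1.253] spin 0.815 | q6 -0.38 tcp [552.9  79.2  44.6] F [-1.6  0.1  5.9] w 42.8 t 5.75
```

```bash

python3 -m pendant '[{"translation":[0,0,-0.15],"spin":0,"grip":30},{"translation":[0,0,-0.4],"spin":0,"grip":30},{"translation":[0,0,-0.7],"spin":0,"grip":30},{"translation":[0,0,-0.9],"spin":0,"grip":30},{"translation":[0,0,-1],"spin":0,"grip":30}]'
python3 -m pendant '[{"translation":[0.1,-0.04,0],"spin":0,"grip":30},{"translation":[0.3,-0.1,0],"spin":0,"grip":30},{"translation":[0.6,-0.19,0],"spin":0,"grip":30},{"translation":[0.8,-0.25,0],"spin":0,"grip":30},{"translation":[0.9,-0.27,0],"spin":0,"grip":30}]'
python3 -m pendant '[{"translation":[0.2,-0.06,0],"spin":0.15,"grip":30},{"translation":[0.4,-0.14,0],"spin":0.3,"grip":30},{"translation":[0.6,-0.19,0],"spin":0.45,"grip":30},{"translation":[0.8,-0.25,0],"spin":0.6,"grip":30},{"translation":[0.9,-0.27,0],"spin":0.7,"grip":30}]'
python3 -m pendant '[{"translation":[0,0,0],"spin":0.1,"grip":30},{"translation":[0,0,0],"spin":0.11,"grip":30},{"translation":[0,0,0],"spin":0.11,"grip":30},{"translation":[0,0,0],"spin":0.11,"grip":30},{"translation":[0,0,0],"spin":0.11,"grip":30}]'
python3 -c "from h import *; go((616,-96.7,46),(.553,.833))"

```

```text
t: 6.25
ee_pos: [552.9, 79.2, 145.3]
orientation: [0.726, -0.688, 0.001, -0.002]
wrist_force: [-0.2, 0.3, -0.3]
gripper_width: 42.8
grip_force: 40.7
t: 6.75
ee_pos: [583.6, -11.6, 141.3]
orientation: [0.725, -0.689, -0.001, 0.001]
wrist_force: [-0.6, 0.7, -1.3]
gripper_width: 42.7
grip_force: 40.7
t: 7.25
ee_pos: [615.5, -99.3, 141.7]
orientation: [-0.51, 0.86, 0.001, -0.001]
wrist_force: [0.1, 0.3, -0.6]
gripper_width: 42.5
grip_force: 40.7
t: 7.75
ee_pos: [615.7, -97.6, 143.2]
orientation: [-0.475, 0.88, 0.0, -0.0]
wrist_force: [0.1, 0.1, 0.5]
gripper_width: 42.3
grip_force: 40.7
shift [-0.009  0.002  0.972] spin 0.006 | q6 -0.68 tcp [615.7 -97.6 143.2] F [0.1 0.1 0.5] w 42.3 t 7.75
```

```bash

python3 -m pendant '[{"translation":[-0.01,0,0.2],"spin":0,"grip":30},{"translation":[-0.01,0,0.5],"spin":0,"grip":30},{"translation":[-0.01,0,0.75],"spin":0,"grip":30},{"translation":[-0.01,0,0.85],"spin":0,"grip":30},{"translation":[-0.01,0,0.9],"spin":0,"grip":30}]'
python3 -m pendant '[{"translation":[0,0,0.03],"spin":0,"grip":30},{"translation":[0,0,0.06],"spin":0,"grip":30},{"translation":[0,0,0.06],"spin":0,"grip":30},{"translation":[0,0,0.06],"spin":0,"grip":30},{"translation":[0,0,0.06],"spin":0,"grip":30}]'
python3 -c "from h import *; go((616,-96.7,44.6),(.553,.833))"

```

```text
t: 8.25
ee_pos: [616.1, -97.0, 52.4]
orientation: [-0.475, 0.88, 0.0, -0.001]
wrist_force: [0.2, -0.4, -1.6]
gripper_width: 42.6
grip_force: 40.7
t: 8.75
ee_pos: [616.7, -97.1, 48.0]
orientation: [-0.474, 0.88, -0.0, 0.001]
wrist_force: [-0.4, -0.2, -1.9]
gripper_width: 42.3
grip_force: 40.7
shift [0.001 0.008 0.034] spin 0.004 | q6 -0.69 tcp [616.7 -97.1  48. ] F [-0.4 -0.2 -1.9] w 42.3 t 8.75
```

Lower until contact, release gently, then rise.

```bash

python3 -m pendant '[{"translation":[0,0,0.01],"spin":0,"grip":30},{"translation":[0,0,0.02],"spin":0,"grip":30},{"translation":[0,0,0.03],"spin":0,"grip":30},{"translation":[0,0,0.03],"spin":0,"grip":30},{"translation":[0,0,0.03],"spin":0,"grip":30}]'
python3 -m pendant '[{"translation":[0,0,0],"spin":0,"grip":44},{"translation":[0,0,0],"spin":0,"grip":50},{"translation":[0,0,0],"spin":0,"grip":60},{"translation":[0,0,0],"spin":0,"grip":85},{"translation":[0,0,0],"spin":0,"grip":85}]'
python3 -m pendant '[{"translation":[0,0,0],"spin":0,"grip":85},{"translation":[0,0,-0.1],"spin":0,"grip":85},{"translation":[0,0,-0.4],"spin":0,"grip":85},{"translation":[0,0,-0.8],"spin":0,"grip":85},{"translation":[0,0,-1],"spin":0,"grip":85}]'
python3 - <<'E'
from h import *
go((550,136.5,150),(0.08,-1))
cv2.imwrite("pics/s2.png",cv2.resize(eyes.grab_frame("scene")[90:300,80:440],None,fx=2.2,fy=2.2))
E
```

```text
t: 9.25
ee_pos: [616.4, -97.1, 44.7]
orientation: [-0.474, 0.88, -0.0, 0.0]
wrist_force: [-1.5, 0.7, 3.0]
gripper_width: 42.7
grip_force: 41.0
t: 9.75
ee_pos: [616.4, -97.1, 44.2]
orientation: [-0.474, 0.88, 0.0, -0.0]
wrist_force: [-0.3, 0.4, 0.1]
gripper_width: 84.7
grip_force: 0.0
t: 10.25
ee_pos: [618.1, -97.2, 148.8]
orientation: [-0.475, 0.88, -0.002, 0.003]
wrist_force: [0.9, -0.2, 0.6]
gripper_width: 85.0
grip_force: 0.0
shift [-1.579  1.853 -0.017] spin -0.842 | q6 -0.69 tcp [618.1 -97.2 148.8] F [ 0.9 -0.2  0.6] w 85.0 t 10.25
```

View pics/s2.png

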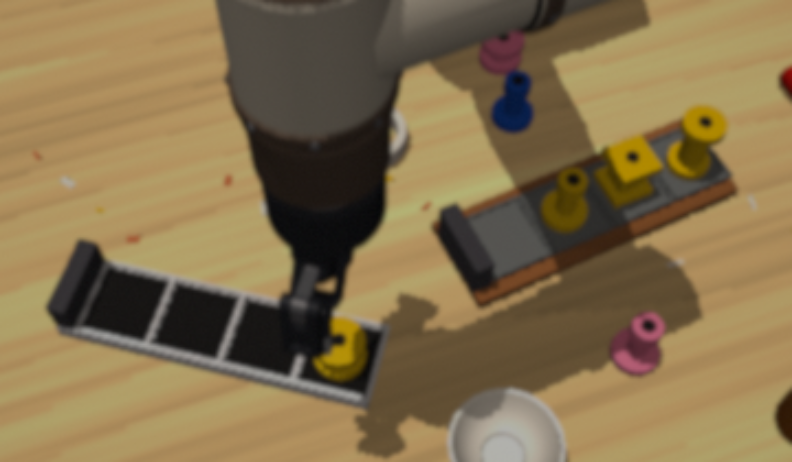

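The low former stands upright in the farthest pocket (crop 340,350), and the other formers have not moved. Spigot next.

```bash

python3 -m pendant '[{"translation":[-0.2,0.23,0],"spin":0,"grip":85},{"translation":[-0.4,0.46,0],"spin":0,"grip":85},{"translation":[-0.6,0.7,0],"spin":0,"grip":85},{"translation":[-0.79,0.92,0],"spin":0,"grip":85},{"translation":[-0.79,0.92,0],"spin":0,"grip":85}]' 40
python3 -m pendant '[{"translation":[-0.2,0.23,0],"spin":-0.15,"grip":85},{"translation":[-0.4,0.46,0],"spin":-0.3,"grip":85},{"translation":[-0.6,0.7,0],"spin":-0.45,"grip":85},{"translation":[-0.79,0.92,0],"spin":-0.6,"grip":85},{"translation":[-0.79,0.92,0],"spin":-0.75,"grip":85}]'
python3 -m pendant '[{"translation":[0,0,0],"spin":-0.07,"grip":85},{"translation":[0,0,0],"spin":-0.07,"grip":85},{"translation":[0,0,0],"spin":-0.07,"grip":85},{"translation":[0,0,0],"spin":-0.07,"grip":85},{"translation":[0,0,0],"spin":-0.07,"grip":85}]'
python3 -c "from h import *; go((550,136.5,66),(0.08,-1))"

```

```text
t: 10.8
ee_pos: [582.4, 22.1, 145.1]
orientation: [-0.476, 0.88, 0.0, 0.0]
wrist_force: [-0.1, -1.0, -0.0]
gripper_width: 84.9
grip_force: 0.0
t: 11.3
ee_pos: [549.5, 138.3, 144.9]
orientation: [0.712, -0.702, 0.0, -0.001]
wrist_force: [0.2, -0.5, 0.2]
gripper_width: 85.1
grip_force: 0.0
t: 11.8
ee_pos: [549.7, 135.7, 144.3]
orientation: [0.728, -0.685, -0.0, -0.0]
wrist_force: [-0.1, 0.9, -0.6]
gripper_width: 84.9
grip_force: 0.0
shift [-0.007 -0.003  0.783] spin -0.025 | q6 -0.47 tcp [549.7 135.7 144.3] F [-0.1  0.9 -0.6] w 84.9 t 11.8
```

```bash

python3 -m pendant '[{"translation":[-0.01,0,0.2],"spin":0,"grip":85},{"translation":[-0.01,0,0.45],"spin":0,"grip":85},{"translation":[-0.01,0,0.7],"spin":0,"grip":85},{"translation":[-0.01,0,0.78],"spin":0,"grip":85},{"translation":[-0.01,0,0.78],"spin":0,"grip":85}]' 40
python3 -m pendant '[{"translation":[0,0,0],"spin":0,"grip":60},{"translation":[0,0,0],"spin":0,"grip":40},{"translation":[0,0,0],"spin":0,"grip":30},{"translation":[0,0,0],"spin":0,"grip":15},{"translation":[0,0,0],"spin":0,"grip":15}]' 40
python3 -m pendant '[{"translation":[0,0,0],"spin":0,"grip":15},{"translation":[0,0,0],"spin":0,"grip":15},{"translation":[0,0,0],"spin":0,"grip":15},{"translation":[0,0,0],"spin":0,"grip":15},{"translation":[0,0,0],"spin":0,"grip":15}]'
python3 -m pendant '[{"translation":[0,0,-0.15],"spin":0,"grip":15},{"translation":[0,0,-0.4],"spin":0,"grip":15},{"translation":[0,0,-0.7],"spin":0,"grip":15},{"translation":[0,0,-0.9],"spin":0,"grip":15},{"translation":[0,0,-1],"spin":0,"grip":15}]'
python3 -c "from h import *; go((580.3,-150.3,166),(.553,.833))"

```

```text
t: 12.3
ee_pos: [549.1, 136.6, 65.3]
orientation: [0.728, -0.685, -0.0, 0.001]
wrist_force: [0.4, 0.1, -0.1]
gripper_width: 85.1
grip_force: 0.0
t: 12.8
ee_pos: [549.9, 137.3, 67.2]
orientation: [0.729, -0.685, 0.0, -0.001]
wrist_force: [-1.9, -0.7, 3.2]
gripper_width: 24.5
grip_force: 39.1
t: 13.3
ee_pos: [549.9, 137.3, 67.2]
orientation: [0.729, -0.685, 0.0, -0.0]
wrist_force: [-0.8, 0.6, 6.1]
gripper_width: 24.9
grip_force: 39.2
t: 13.8
ee_pos: [550.2, 137.4, 168.0]
orientation: [0.728, -0.685, 0.0, -0.001]
wrist_force: [-0.0, -0.9, -0.9]
gripper_width: 24.6
grip_force: 39.4
shift [ 2.89  -0.124  0.017] spin 0.824 | q6 -0.47 tcp [550.2 137.4 168. ] F [-0.  -0.9 -0.9] w 24.6 t 13.8
```

```bash

python3 -m pendant '[{"translation":[0.1,0,0],"spin":0,"grip":15},{"translation":[0.3,-0.02,0],"spin":0,"grip":15},{"translation":[0.6,-0.03,0],"spin":0,"grip":15},{"translation":[0.8,-0.04,0],"spin":0,"grip":15},{"translation":[1,-0.04,0],"spin":0,"grip":15}]'
python3 -m pendant '[{"translation":[0.2,0,0],"spin":0,"grip":15},{"translation":[0.4,-0.02,0],"spin":0,"grip":15},{"translation":[0.6,-0.03,0],"spin":0,"grip":15},{"translation":[0.8,-0.04,0],"spin":0,"grip":15},{"translation":[1,-0.04,0],"spin":0,"grip":15}]'
python3 -m pendant '[{"translation":[0.2,-0.01,0],"spin":0.15,"grip":15},{"translation":[0.4,-0.02,0],"spin":0.3,"grip":15},{"translation":[0.6,-0.03,0],"spin":0.45,"grip":15},{"translation":[0.8,-0.04,0],"spin":0.6,"grip":15},{"translation":[0.89,-0.04,0],"spin":0.75,"grip":15}]'
python3 -m pendant '[{"translation":[0,0,0.1],"spin":0.07,"grip":15},{"translation":[0,0,0.2],"spin":0.07,"grip":15},{"translation":[0,0,0.3],"spin":0.07,"grip":15},{"translation":[0,0,0.3],"spin":0.07,"grip":15},{"translation":[0,0,0.3],"spin":0.07,"grip":15}]'
python3 -c "from h import *; go((580.3,-150.3,67),(.553,.833))"

```

```text
t: 14.3
ee_pos: [558.6, 35.7, 164.2]
orientation: [0.728, -0.685, -0.001, 0.002]
wrist_force: [-0.2, -0.2, -0.5]
gripper_width: 24.4
grip_force: 39.4
t: 14.8
ee_pos: [568.7, -63.5, 164.1]
orientation: [0.728, -0.685, -0.001, 0.001]
wrist_force: [0.3, -0.6, -0.9]
gripper_width: 24.3
grip_force: 39.4
t: 15.3
ee_pos: [578.0, -152.6, 163.9]
orientation: [-0.495, 0.869, 0.001, -0.002]
wrist_force: [-0.3, 0.2, 0.6]
gripper_width: 24.3
grip_force: 39.4
t: 15.8
ee_pos: [579.1, -150.5, 135.7]
orientation: [-0.475, 0.88, 0.0, -0.001]
wrist_force: [-0.1, 0.0, 0.2]
gripper_width: 24.3
grip_force: 39.4
shift [-0.009 -0.01   0.687] spin 0.006 | q6 -0.6 tcp [ 579.1 -150.5  135.7] F [-0.1  0.   0.2] w 24.3 t 15.8
```

```bash

python3 -m pendant '[{"translation":[-0.01,-0.01,0.15],"spin":0,"grip":15},{"translation":[-0.01,-0.01,0.35],"spin":0,"grip":15},{"translation":[-0.01,-0.01,0.5],"spin":0,"grip":15},{"translation":[-0.01,-0.01,0.6],"spin":0,"grip":15},{"translation":[-0.01,-0.01,0.6],"spin":0,"grip":15}]'
python3 -m pendant '[{"translation":[0,0,0.03],"spin":0,"grip":15},{"translation":[0,0,0.05],"spin":0,"grip":15},{"translation":[0,0,0.05],"spin":0,"grip":15},{"translation":[0,0,0.05],"spin":0,"grip":15},{"translation":[0,0,0.05],"spin":0,"grip":15}]'
python3 -c "from h import *; go((580.3,-150.3,67),(.553,.833))"

```

```text
t: 16.3
ee_pos: [580.1, -150.1, 75.2]
orientation: [-0.474, 0.88, 0.001, -0.001]
wrist_force: [-0.4, -0.7, -0.4]
gripper_width: 24.4
grip_force: 39.4
t: 16.8
ee_pos: [580.9, -150.4, 71.7]
orientation: [-0.474, 0.88, -0.0, 0.0]
wrist_force: [-0.5, -0.2, -1.0]
gripper_width: 24.3
grip_force: 39.4
shift [0.003 0.005 0.047] spin 0.004 | q6 -0.6 tcp [ 580.9 -150.4   71.7] F [-0.5 -0.2 -1. ] w 24.3 t 16.8
```

```bash

python3 -m pendant '[{"translation":[0,0,0.01],"spin":0,"grip":15},{"translation":[0,0,0.02],"spin":0,"grip":15},{"translation":[0,0,0.03],"spin":0,"grip":15},{"translation":[0,0,0.04],"spin":0,"grip":15},{"translation":[0,0,0.04],"spin":0,"grip":15}]'
python3 -c "from h import *; go((580.3,-150.3,67),(.553,.833))"

```

```text
t: 17.3
ee_pos: [580.7, -150.3, 67.3]
orientation: [-0.474, 0.88, 0.0, -0.0]
wrist_force: [-0.1, 0.9, -1.1]
gripper_width: 24.8
grip_force: 39.4
shift [0.002 0.003 0.003] spin 0.004 | q6 -0.6 tcp [ 580.7 -150.3   67.3] F [-0.1  0.9 -1.1] w 24.8 t 17.3
```

```bash

python3 -m pendant '[{"translation":[0,0,0.005],"spin":0,"grip":15},{"translation":[0,0,0.01],"spin":0,"grip":15},{"translation":[0,0,0.01],"spin":0,"grip":15},{"translation":[0,0,0.01],"spin":0,"grip":15},{"translation":[0,0,0.01],"spin":0,"grip":15}]'
python3 -m pendant '[{"translation":[0,0,0],"spin":0,"grip":26},{"translation":[0,0,0],"spin":0,"grip":30},{"translation":[0,0,0],"spin":0,"grip":40},{"translation":[0,0,0],"spin":0,"grip":60},{"translation":[0,0,0],"spin":0,"grip":85}]'
python3 -m pendant '[{"translation":[0,0,0],"spin":0,"grip":85},{"translation":[0,0,-0.1],"spin":0,"grip":85},{"translation":[0,0,-0.4],"spin":0,"grip":85},{"translation":[0,0,-0.8],"spin":0,"grip":85},{"translation":[0,0,-1],"spin":0,"grip":85}]'
python3 - <<'E'
from h import *
go((540,200.4,150),(0.,-1))
E
```

```text
t: 17.8
ee_pos: [580.7, -150.3, 67.2]
orientation: [-0.474, 0.88, -0.0, 0.0]
wrist_force: [-2.2, 1.3, 4.6]
gripper_width: 24.6
grip_force: 39.9
t: 18.3
ee_pos: [580.7, -150.4, 66.1]
orientation: [-0.474, 0.88, 0.0, -0.0]
wrist_force: [-0.0, -0.6, -1.1]
gripper_width: 67.3
grip_force: 0.0
t: 18.8
ee_pos: [582.3, -150.6, 170.8]
orientation: [-0.475, 0.88, -0.002, 0.002]
wrist_force: [0.0, 0.0, 0.3]
gripper_width: 85.2
grip_force: 0.0
shift [-2.7    2.284  0.201] spin -0.741 | q6 -0.6 tcp [ 582.3 -150.6  170.8] F [0.  0.  0.3] w 85.2 t 18.8
```

```bash

python3 -m pendant '[{"translation":[-0.2,0.17,0],"spin":0,"grip":85},{"translation":[-0.4,0.34,0],"spin":0,"grip":85},{"translation":[-0.7,0.59,0],"spin":0,"grip":85},{"translation":[-0.9,0.76,0],"spin":0,"grip":85},{"translation":[-0.9,0.76,0],"spin":0,"grip":85}]' 40
python3 -m pendant '[{"translation":[-0.2,0.17,0],"spin":0,"grip":85},{"translation":[-0.4,0.34,0],"spin":0,"grip":85},{"translation":[-0.7,0.59,0],"spin":0,"grip":85},{"translation":[-0.9,0.76,0],"spin":0,"grip":85},{"translation":[-0.9,0.76,0],"spin":0,"grip":85}]'
python3 -m pendant '[{"translation":[-0.2,0.17,0],"spin":-0.15,"grip":85},{"translation":[-0.4,0.34,0],"spin":-0.3,"grip":85},{"translation":[-0.7,0.59,0.1],"spin":-0.45,"grip":85},{"translation":[-0.9,0.76,0.2],"spin":-0.6,"grip":85},{"translation":[-0.9,0.76,0.2],"spin":-0.74,"grip":85}]'
python3 -m pendant '[{"translation":[0,0,0.1],"spin":0,"grip":85},{"translation":[0,0,0.2],"spin":0,"grip":85},{"translation":[0,0,0.3],"spin":0,"grip":85},{"translation":[0,0,0.3],"spin":0,"grip":85},{"translation":[0,0,0.3],"spin":0,"grip":85}]'
python3 - <<'E'
from h import *
go((540,200.4,57),(0.,-1))
cv2.imwrite("pics/w3.png",eyes.grab_frame("wrist"))
E
```

```text
t: 19.3
ee_pos: [566.7, -30.8, 167.4]
orientation: [-0.476, 0.879, -0.0, 0.001]
wrist_force: [0.6, 0.5, 0.0]
gripper_width: 84.8
grip_force: 0.0
t: 19.8
ee_pos: [553.0, 85.6, 167.1]
orientation: [-0.476, 0.88, -0.0, 0.001]
wrist_force: [0.9, -0.1, -0.1]
gripper_width: 85.1
grip_force: 0.0
t: 20.3
ee_pos: [538.5, 202.0, 145.3]
orientation: [0.709, -0.705, -0.0, 0.001]
wrist_force: [-0.2, -1.0, 0.2]
gripper_width: 85.1
grip_force: 0.0
t: 20.8
ee_pos: [538.9, 199.9, 115.9]
orientation: [-0.706, 0.708, -0.0, -0.0]
wrist_force: [-0.4, -0.2, 0.3]
gripper_width: 85.0
grip_force: 0.0
shift [-0.005 -0.011  0.589] spin -0.003 | q6 -0.64 tcp [538.9 199.9 115.9] F [-0.4 -0.2  0.3] w 85.0 t 20.8
```

View pics/w3.png

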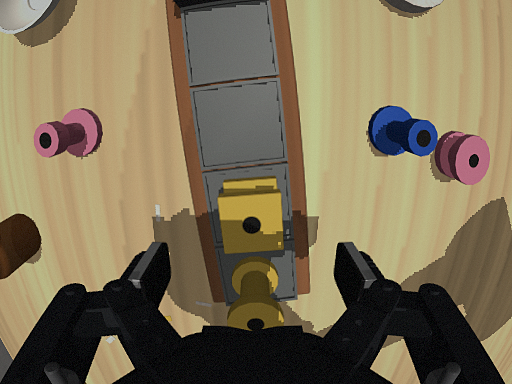

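The wrist view shows the square's bore at (252,225), centred between the jaws and yawed about 2°. The two emptied nests lie beyond it.

```bash

python3 -m pendant '[{"translation":[-0.01,-0.01,0.2],"spin":0,"grip":85},{"translation":[-0.01,-0.01,0.4],"spin":0,"grip":85},{"translation":[-0.01,-0.01,0.59],"spin":0,"grip":85},{"translation":[-0.01,-0.01,0.59],"spin":0,"grip":85},{"translation":[-0.01,-0.01,0.59],"spin":0,"grip":85}]' 40
python3 -m pendant '[{"translation":[0,0,0],"spin":0,"grip":60},{"translation":[0,0,0],"spin":0,"grip":50},{"translation":[0,0,0],"spin":0,"grip":40},{"translation":[0,0,0],"spin":0,"grip":28},{"translation":[0,0,0],"spin":0,"grip":28}]' 40
python3 -m pendant '[{"translation":[0,0,0],"spin":0,"grip":28},{"translation":[0,0,0],"spin":0,"grip":28},{"translation":[0,0,0],"spin":0,"grip":28},{"translation":[0,0,0],"spin":0,"grip":28},{"translation":[0,0,0],"spin":0,"grip":28}]'
python3 -m pendant '[{"translation":[0,0,-0.15],"spin":0,"grip":28},{"translation":[0,0,-0.4],"spin":0,"grip":28},{"translation":[0,0,-0.7],"spin":0,"grip":28},{"translation":[0,0,-0.9],"spin":0,"grip":28},{"translation":[0,0,-1],"spin":0,"grip":28}]'
python3 -c "from h import *; go((545,-203.5,157),(.553,.833))"

```

```text
t: 21.35
ee_pos: [540.3, 201.7, 57.9]
orientation: [-0.707, 0.708, -0.0, 0.0]
wrist_force: [-0.3, 1.3, 0.6]
gripper_width: 85.2
grip_force: 0.0
t: 21.85
ee_pos: [540.4, 201.9, 58.5]
orientation: [-0.707, 0.707, -0.0, 0.001]
wrist_force: [-0.6, 0.1, 6.7]
gripper_width: 39.5
grip_force: 39.3
t: 22.35
ee_pos: [540.3, 201.9, 58.5]
orientation: [-0.707, 0.707, -0.0, 0.001]
wrist_force: [-2.1, 0.4, 4.9]
gripper_width: 40.2
grip_force: 39.3
t: 22.85
ee_pos: [540.4, 202.0, 159.2]
orientation: [-0.707, 0.708, -0.0, 0.002]
wrist_force: [0.1, -0.7, -0.9]
gripper_width: 39.6
grip_force: 39.6
shift [ 4.055 -0.051  0.015] spin 0.744 | q6 -0.64 tcp [540.4 202.  159.2] F [ 0.1 -0.7 -0.9] w 39.6 t 22.85
```

```bash

python3 -m pendant '[{"translation":[0.1,0,0],"spin":0,"grip":28},{"translation":[0.3,0,0],"spin":0,"grip":28},{"translation":[0.6,-0.01,0],"spin":0,"grip":28},{"translation":[0.8,-0.01,0],"spin":0,"grip":28},{"translation":[1,-0.01,0],"spin":0,"grip":28}]'
python3 -m pendant '[{"translation":[0.2,0,0],"spin":0,"grip":28},{"translation":[0.4,0,0],"spin":0,"grip":28},{"translation":[0.6,-0.01,0],"spin":0,"grip":28},{"translation":[0.8,-0.01,0],"spin":0,"grip":28},{"translation":[1,-0.01,0],"spin":0,"grip":28}]'
python3 -m pendant '[{"translation":[0.2,0,0],"spin":0,"grip":28},{"translation":[0.4,0,0],"spin":0,"grip":28},{"translation":[0.6,-0.01,0],"spin":0,"grip":28},{"translation":[0.8,-0.01,0],"spin":0,"grip":28},{"translation":[1,-0.01,0],"spin":0,"grip":28}]'
python3 -m pendant '[{"translation":[0.2,0,0],"spin":0.15,"grip":28},{"translation":[0.4,-0.01,0],"spin":0.3,"grip":28},{"translation":[0.6,-0.02,0],"spin":0.45,"grip":28},{"translation":[0.8,-0.02,0],"spin":0.6,"grip":28},{"translation":[1,-0.02,0],"spin":0.74,"grip":28}]'
python3 -m pendant '[{"translation":[0,0,0.1],"spin":0,"grip":28},{"translation":[0,0,0.2],"spin":0,"grip":28},{"translation":[0,0,0.3],"spin":0,"grip":28},{"translation":[0,0,0.3],"spin":0,"grip":28},{"translation":[0,0,0.3],"spin":0,"grip":28}]'
python3 -c "from h import *; go((545,-203.5,58.5),(.553,.833))"

```

```text
t: 23.35
ee_pos: [539.3, 98.7, 155.4]
orientation: [-0.706, 0.708, 0.001, -0.002]
wrist_force: [0.1, 0.8, -0.4]
gripper_width: 39.6
grip_force: 39.6
t: 23.85
ee_pos: [539.8, -0.9, 155.4]
orientation: [-0.706, 0.708, 0.001, -0.002]
wrist_force: [-0.3, -0.2, -0.3]
gripper_width: 39.8
grip_force: 39.6
t: 24.35
ee_pos: [540.4, -100.6, 155.4]
orientation: [-0.706, 0.708, 0.001, -0.002]
wrist_force: [0.6, 0.5, -0.5]
gripper_width: 39.6
grip_force: 39.6
t: 24.85
ee_pos: [542.0, -200.3, 155.2]
orientation: [-0.472, 0.882, 0.001, -0.002]
wrist_force: [0.2, -0.2, -0.2]
gripper_width: 39.7
grip_force: 39.6
t: 25.35
ee_pos: [544.1, -197.9, 126.7]
orientation: [-0.475, 0.88, 0.0, -0.001]
wrist_force: [0.8, 0.1, -0.4]
gripper_width: 39.5
grip_force: 39.6
shift [ 0.041 -0.039  0.682] spin 0.006 | q6 -0.51 tcp [ 544.1 -197.9  126.7] F [ 0.8  0.1 -0.4] w 39.5 t 25.35
```

```bash

python3 -m pendant '[{"translation":[0.04,-0.04,0.15],"spin":0,"grip":28},{"translation":[0.04,-0.04,0.35],"spin":0,"grip":28},{"translation":[0.04,-0.04,0.5],"spin":0,"grip":28},{"translation":[0.04,-0.04,0.6],"spin":0,"grip":28},{"translation":[0.04,-0.04,0.64],"spin":0,"grip":28}]'
python3 -m pendant '[{"translation":[0,0,0],"spin":0,"grip":28},{"translation":[0,0,0.02],"spin":0,"grip":28},{"translation":[0,0,0.03],"spin":0,"grip":28},{"translation":[0,0,0.04],"spin":0,"grip":28},{"translation":[0,0,0.04],"spin":0,"grip":28}]'
python3 -c "from h import *; go((545,-203.5,58.5),(.553,.833))"

```

```text
t: 25.85
ee_pos: [545.3, -203.6, 62.7]
orientation: [-0.475, 0.88, 0.0, -0.0]
wrist_force: [0.4, 0.2, -0.4]
gripper_width: 39.5
grip_force: 39.6
t: 26.35
ee_pos: [545.5, -204.0, 59.5]
orientation: [-0.474, 0.88, -0.0, 0.0]
wrist_force: [-1.2, -0.1, -0.2]
gripper_width: 39.4
grip_force: 39.6
shift [-0.002  0.007  0.01 ] spin 0.004 | q6 -0.5 tcp [ 545.5 -204.    59.5] F [-1.2 -0.1 -0.2] w 39.4 t 26.35
```

```bash

python3 -m pendant '[{"translation":[0,0,0.005],"spin":0,"grip":28},{"translation":[0,0,0.01],"spin":0,"grip":28},{"translation":[0,0,0.015],"spin":0,"grip":28},{"translation":[0,0,0.02],"spin":0,"grip":28},{"translation":[0,0,0.02],"spin":0,"grip":28}]'
python3 -m pendant '[{"translation":[0,0,0],"spin":0,"grip":40},{"translation":[0,0,0],"spin":0,"grip":45},{"translation":[0,0,0],"spin":0,"grip":55},{"translation":[0,0,0],"spin":0,"grip":85},{"translation":[0,0,0],"spin":0,"grip":85}]'
python3 -m pendant '[{"translation":[0,0,0],"spin":0,"grip":85},{"translation":[0,0,-0.1],"spin":0,"grip":85},{"translation":[0,0,-0.4],"spin":0,"grip":85},{"translation":[0,0,-0.8],"spin":0,"grip":85},{"translation":[0,0,-1],"spin":0,"grip":85}]'
python3 -c "from h import *; go((537,268.4,140),(.08,-1))"

```

```text
t: 26.85
ee_pos: [545.5, -204.0, 58.5]
orientation: [-0.474, 0.88, -0.0, 0.0]
wrist_force: [-2.8, 2.1, 6.9]
gripper_width: 39.6
grip_force: 40.0
t: 27.35
ee_pos: [545.3, -204.0, 57.1]
orientation: [-0.474, 0.88, 0.0, -0.0]
wrist_force: [-0.1, -0.5, 0.4]
gripper_width: 81.4
grip_force: 0.0
t: 27.85
ee_pos: [547.0, -204.4, 161.6]
orientation: [-0.475, 0.88, -0.002, 0.002]
wrist_force: [0.7, -0.6, 0.0]
gripper_width: 84.8
grip_force: 0.0
shift [-3.895  2.683  0.208] spin -0.842 | q6 -0.5 tcp [ 547.  -204.4  161.6] F [ 0.7 -0.6  0. ] w 84.8 t 27.85
```

Now the tall former: four calls of about (−0.975, 0.67).

```bash

python3 -m pendant '[{"translation":[-0.2,0.14,0],"spin":0,"grip":85},{"translation":[-0.4,0.28,0],"spin":0,"grip":85},{"translation":[-0.7,0.48,0],"spin":0,"grip":85},{"translation":[-0.98,0.67,0],"spin":0,"grip":85},{"translation":[-0.98,0.67,0],"spin":0,"grip":85}]' 40
python3 -m pendant '[{"translation":[-0.2,0.14,0],"spin":0,"grip":85},{"translation":[-0.4,0.28,0],"spin":0,"grip":85},{"translation":[-0.7,0.48,0],"spin":0,"grip":85},{"translation":[-0.98,0.67,0],"spin":0,"grip":85},{"translation":[-0.98,0.67,0],"spin":0,"grip":85}]'
python3 -m pendant '[{"translation":[-0.2,0.14,0],"spin":0,"grip":85},{"translation":[-0.4,0.28,0],"spin":0,"grip":85},{"translation":[-0.7,0.48,0],"spin":0,"grip":85},{"translation":[-0.97,0.67,0],"spin":0,"grip":85},{"translation":[-0.97,0.67,0],"spin":0,"grip":85}]'
python3 -m pendant '[{"translation":[-0.2,0.14,0],"spin":-0.15,"grip":85},{"translation":[-0.4,0.28,0],"spin":-0.3,"grip":85},{"translation":[-0.7,0.48,0],"spin":-0.45,"grip":85},{"translation":[-0.97,0.67,0],"spin":-0.6,"grip":85},{"translation":[-0.97,0.67,0],"spin":-0.76,"grip":85}]'
python3 -m pendant '[{"translation":[0,0,0.1],"spin":-0.06,"grip":85},{"translation":[0,0,0.2],"spin":-0.06,"grip":85},{"translation":[0,0,0.2],"spin":-0.06,"grip":85},{"translation":[0,0,0.2],"spin":-0.06,"grip":85},{"translation":[0,0,0.2],"spin":-0.06,"grip":85}]'
python3 -c "from h import *; go((537,268.4,76),(.08,-1))"

```

```text
t: 28.35
ee_pos: [543.6, -82.4, 158.4]
orientation: [-0.476, 0.879, -0.0, 0.001]
wrist_force: [-0.2, -0.3, -0.4]
gripper_width: 85.4
grip_force: 0.0
t: 28.85
ee_pos: [541.9, 36.0, 158.2]
orientation: [-0.476, 0.879, -0.0, 0.001]
wrist_force: [-0.8, 0.0, 1.0]
gripper_width: 85.4
grip_force: 0.0
t: 29.35
ee_pos: [539.5, 153.6, 157.9]
orientation: [-0.476, 0.88, -0.0, 0.001]
wrist_force: [0.7, -0.1, 0.0]
gripper_width: 85.1
grip_force: 0.0
t: 29.85
ee_pos: [536.9, 271.3, 157.6]
orientation: [0.715, -0.699, 0.0, -0.001]
wrist_force: [-0.5, -0.8, -1.0]
gripper_width: 85.1
grip_force: 0.0
t: 30.35
ee_pos: [536.6, 268.8, 137.8]
orientation: [0.728, -0.685, 0.0, -0.0]
wrist_force: [0.2, 0.4, 1.2]
gripper_width: 85.4
grip_force: 0.0
shift [ 0.005 -0.003  0.618] spin -0.025 | q6 -0.67 tcp [536.6 268.8 137.8] F [0.2 0.4 1.2] w 85.4 t 30.35
```

```bash

python3 -m pendant '[{"translation":[0.01,0,0.2],"spin":0,"grip":85},{"translation":[0.01,0,0.4],"spin":0,"grip":85},{"translation":[0.01,0,0.62],"spin":0,"grip":85},{"translation":[0.01,0,0.62],"spin":0,"grip":85},{"translation":[0.01,0,0.62],"spin":0,"grip":85}]' 40
python3 -m pendant '[{"translation":[0,0,0],"spin":0,"grip":60},{"translation":[0,0,0],"spin":0,"grip":50},{"translation":[0,0,0],"spin":0,"grip":40},{"translation":[0,0,0],"spin":0,"grip":28},{"translation":[0,0,0],"spin":0,"grip":28}]' 40
python3 -m pendant '[{"translation":[0,0,0],"spin":0,"grip":28},{"translation":[0,0,0],"spin":0,"grip":28},{"translation":[0,0,0],"spin":0,"grip":28},{"translation":[0,0,0],"spin":0,"grip":28},{"translation":[0,0,0],"spin":0,"grip":28}]'
python3 -m pendant '[{"translation":[0,0,-0.15],"spin":0,"grip":28},{"translation":[0,0,-0.4],"spin":0,"grip":28},{"translation":[0,0,-0.7],"spin":0,"grip":28},{"translation":[0,0,-0.9],"spin":0,"grip":28},{"translation":[0,0,-1],"spin":0,"grip":28}]'
python3 -c "from h import *; go((509.3,-257,177),(.553,.833))"

```

```text
t: 30.85
ee_pos: [536.7, 268.2, 75.8]
orientation: [0.728, -0.685, 0.0, -0.0]
wrist_force: [0.5, 0.7, 1.0]
gripper_width: 85.0
grip_force: 0.0
t: 31.35
ee_pos: [536.7, 268.5, 76.4]
orientation: [0.729, -0.685, 0.0, -0.001]
wrist_force: [-0.3, 0.4, 5.3]
gripper_width: 38.8
grip_force: 39.7
t: 31.85
ee_pos: [536.8, 268.5, 76.4]
orientation: [0.729, -0.685, 0.0, -0.001]
wrist_force: [-0.6, 0.2, 4.9]
gripper_width: 38.4
grip_force: 39.8
t: 32.35
ee_pos: [536.7, 268.5, 177.1]
orientation: [0.729, -0.685, 0.0, -0.001]
wrist_force: [0.2, -0.9, -0.1]
gripper_width: 38.7
grip_force: 40.3
shift [ 5.229  0.597 -0.01 ] spin 0.824 | q6 -0.67 tcp [536.7 268.5 177.1] F [ 0.2 -0.9 -0.1] w 38.7 t 32.35
```

```bash

python3 -m pendant '[{"translation":[0.1,0,0],"spin":0,"grip":28},{"translation":[0.3,0.03,0],"spin":0,"grip":28},{"translation":[0.6,0.07,0],"spin":0,"grip":28},{"translation":[0.8,0.09,0],"spin":0,"grip":28},{"translation":[1,0.11,0],"spin":0,"grip":28}]'
python3 -m pendant '[{"translation":[0.2,0.02,0],"spin":0,"grip":28},{"translation":[0.4,0.04,0],"spin":0,"grip":28},{"translation":[0.6,0.07,0],"spin":0,"grip":28},{"translation":[0.8,0.09,0],"spin":0,"grip":28},{"translation":[1,0.11,0],"spin":0,"grip":28}]'
python3 -m pendant '[{"translation":[0.2,0.02,0],"spin":0,"grip":28},{"translation":[0.4,0.04,0],"spin":0,"grip":28},{"translation":[0.6,0.07,0],"spin":0,"grip":28},{"translation":[0.8,0.09,0],"spin":0,"grip":28},{"translation":[1,0.11,0],"spin":0,"grip":28}]'
python3 -m pendant '[{"translation":[0.2,0.02,0],"spin":0,"grip":28},{"translation":[0.4,0.04,0],"spin":0,"grip":28},{"translation":[0.6,0.07,0],"spin":0,"grip":28},{"translation":[0.8,0.09,0],"spin":0,"grip":28},{"translation":[1,0.11,0],"spin":0,"grip":28}]'
python3 -m pendant '[{"translation":[0.2,0.02,0],"spin":0.15,"grip":28},{"translation":[0.4,0.04,0],"spin":0.3,"grip":28},{"translation":[0.6,0.07,0],"spin":0.45,"grip":28},{"translation":[0.8,0.09,0],"spin":0.6,"grip":28},{"translation":[1,0.11,0],"spin":0.75,"grip":28}]'
python3 -m pendant '[{"translation":[0,0,0],"spin":0.07,"grip":28},{"translation":[0,0,0],"spin":0.07,"grip":28},{"translation":[0,0,0],"spin":0.07,"grip":28},{"translation":[0,0,0],"spin":0.07,"grip":28},{"translation":[0,0,0],"spin":0.07,"grip":28}]'
python3 -c "from h import *; go((509.3,-257,76.4),(.553,.833))"

```

```text
t: 32.85
ee_pos: [530.7, 165.2, 174.2]
orientation: [0.728, -0.685, -0.0, 0.001]
wrist_force: [-0.2, -0.2, -0.5]
gripper_width: 38.5
grip_force: 40.3
t: 33.35
ee_pos: [526.1, 65.3, 174.8]
orientation: [0.728, -0.685, -0.0, 0.0]
wrist_force: [-0.3, -0.0, 0.4]
gripper_width: 38.4
grip_force: 40.3
t: 33.85
ee_pos: [521.1, -35.0, 174.9]
orientation: [0.728, -0.685, -0.0, 0.0]
wrist_force: [0.4, -0.2, -1.2]
gripper_width: 38.3
grip_force: 40.3
t: 34.35
ee_pos: [516.1, -135.4, 174.8]
orientation: [0.728, -0.685, -0.0, 0.0]
wrist_force: [0.3, 0.4, -0.6]
gripper_width: 38.6
grip_force: 40.3
t: 34.85
ee_pos: [511.1, -235.8, 174.8]
orientation: [-0.496, 0.868, 0.0, -0.0]
wrist_force: [0.0, -0.1, -0.4]
gripper_width: 38.3
grip_force: 40.3
t: 35.35
ee_pos: [512.0, -234.0, 175.3]
orientation: [-0.475, 0.88, 0.0, 0.0]
wrist_force: [-0.2, -0.6, -0.3]
gripper_width: 38.2
grip_force: 40.3
shift [ 0.207 -0.103  0.989] spin 0.006 | q6 -0.44 tcp [ 512.  -234.   175.3] F [-0.2 -0.6 -0.3] w 38.2 t 35.35
```

```bash

python3 -m pendant '[{"translation":[0.1,-0.05,0],"spin":0,"grip":28},{"translation":[0.21,-0.1,0],"spin":0,"grip":28},{"translation":[0.21,-0.1,0.1],"spin":0,"grip":28},{"translation":[0.21,-0.1,0.25],"spin":0,"grip":28},{"translation":[0.21,-0.1,0.4],"spin":0,"grip":28}]'
python3 -m pendant '[{"translation":[0,0,0.15],"spin":0,"grip":28},{"translation":[0,0,0.3],"spin":0,"grip":28},{"translation":[0,0,0.45],"spin":0,"grip":28},{"translation":[0,0,0.52],"spin":0,"grip":28},{"translation":[0,0,0.54],"spin":0,"grip":28}]'
python3 -m pendant '[{"translation":[0,0,0.01],"spin":0,"grip":28},{"translation":[0,0,0.02],"spin":0,"grip":28},{"translation":[0,0,0.03],"spin":0,"grip":28},{"translation":[0,0,0.03],"spin":0,"grip":28},{"translation":[0,0,0.03],"spin":0,"grip":28}]'
python3 -c "from h import *; go((509.3,-257,76.4),(.553,.833))"

```

```text
t: 35.85
ee_pos: [508.5, -257.7, 134.2]
orientation: [-0.474, 0.881, 0.0, 0.0]
wrist_force: [0.4, -0.3, -0.4]
gripper_width: 38.2
grip_force: 40.3
t: 36.35
ee_pos: [508.1, -257.4, 80.0]
orientation: [-0.474, 0.88, 0.001, -0.001]
wrist_force: [-0.2, 0.3, -0.2]
gripper_width: 38.7
grip_force: 40.3
t: 36.85
ee_pos: [509.0, -257.4, 78.7]
orientation: [-0.474, 0.88, -0.0, 0.0]
wrist_force: [0.3, 0.5, -0.3]
gripper_width: 38.5
grip_force: 40.3
shift [-0.005 -0.     0.023] spin 0.004 | q6 -0.4 tcp [ 509.  -257.4   78.7] F [ 0.3  0.5 -0.3] w 38.5 t 36.85
```

```bash

python3 -m pendant '[{"translation":[0,0,0.01],"spin":0,"grip":28},{"translation":[0,0,0.02],"spin":0,"grip":28},{"translation":[0,0,0.02],"spin":0,"grip":28},{"translation":[0,0,0.03],"spin":0,"grip":28},{"translation":[0,0,0.03],"spin":0,"grip":28}]'
python3 -c "from h import *; go((509.3,-257,76.4),(.553,.833))"

```

```text
t: 37.35
ee_pos: [509.0, -257.5, 76.4]
orientation: [-0.474, 0.88, -0.0, 0.0]
wrist_force: [-1.7, 1.2, 6.1]
gripper_width: 38.3
grip_force: 40.8
shift [-0.005  0.    -0.   ] spin 0.005 | q6 -0.4 tcp [ 509.  -257.5   76.4] F [-1.7  1.2  6.1] w 38.3 t 37.35
```

Contact at 6 N. I'll release, rise and back off past the stop to look.

```bash

python3 -m pendant '[{"translation":[0,0,0],"spin":0,"grip":39},{"translation":[0,0,0],"spin":0,"grip":44},{"translation":[0,0,0],"spin":0,"grip":55},{"translation":[0,0,0],"spin":0,"grip":85},{"translation":[0,0,0],"spin":0,"grip":85}]'
python3 -m pendant '[{"translation":[0,0,0],"spin":0,"grip":85},{"translation":[0,0,-0.1],"spin":0,"grip":85},{"translation":[0,0,-0.4],"spin":0,"grip":85},{"translation":[0,0,-0.8],"spin":0,"grip":85},{"translation":[0,0,-1],"spin":0,"grip":85}]'
python3 -m pendant '[{"translation":[0.2,0,-0.3],"spin":0,"grip":85},{"translation":[0.5,0,-0.6],"spin":0,"grip":85},{"translation":[0.8,0,-1],"spin":0,"grip":85},{"translation":[1,0,-1],"spin":0,"grip":85},{"translation":[1,0,-1],"spin":0,"grip":85}]'
python3 - <<'E'
from h import *
a=cv2.resize(eyes.grab_frame("scene")[180:300,80:290],(756,432)); cv2.imwrite("pics/f1.png",a)
b=cv2.resize(eyes.grab_frame("side")[90:210,190:350],(700,525)); cv2.imwrite("pics/f2.png",b)
E
```

```text
t: 37.85
ee_pos: [508.8, -257.3, 75.1]
orientation: [-0.474, 0.88, 0.0, -0.0]
wrist_force: [0.1, 0.3, -0.2]
gripper_width: 81.4
grip_force: 0.0
t: 38.35
ee_pos: [510.3, -257.9, 179.6]
orientation: [-0.475, 0.88, -0.002, 0.002]
wrist_force: [0.6, -0.8, 0.3]
gripper_width: 85.2
grip_force: 0.0
t: 38.85
ee_pos: [452.9, -342.4, 277.6]
orientation: [-0.473, 0.881, -0.001, 0.001]
wrist_force: [-0.5, 0.5, -0.6]
gripper_width: 85.1
grip_force: 0.0
```

View pics/f1.png

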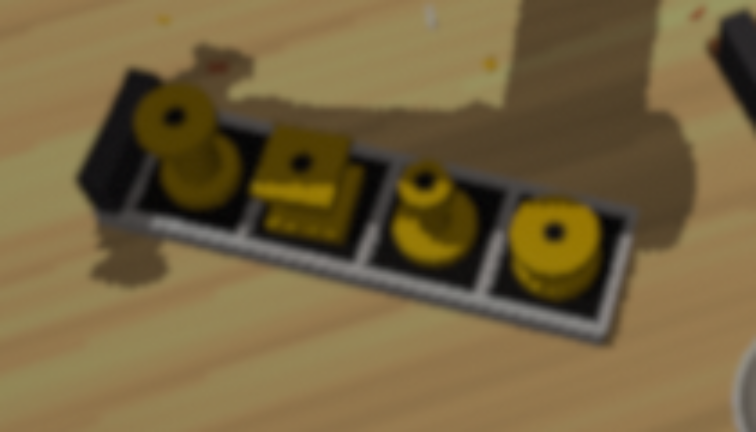

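View pics/f2.png

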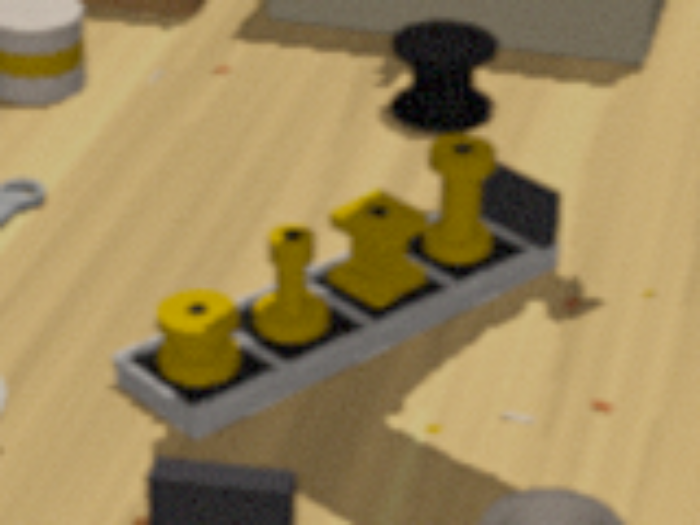

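Both views show all four formers upright and flat in their own pockets. From the stop they read tall, square, spigot, low (tall at (195,150) and low at (555,245) in the scene crop), which is the reversed order.

```bash
python3 -c "
from workcell import ticket; print(ticket.close_job())"
```

```text
the job is handed in; nothing more can be done
None
```

All four formers stand upright in the feed rack in reversed order (tall, square, spigot, low from its stop), and the job was handed in at about 39 s.

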